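# Sort left- and right-hand lid-hinge brackets at the PCR bench

### The job

The lid hinges of the lab's thermal cycler are being sorted for refitting. Put the left-hand bracket into the left bin and its mirror image, the right-hand bracket, into the right bin (left and right as seen from the robot), each wholly inside, standing on its foot on the bin's floor. Leave the centre bracket, which has a toe on both sides, where it lies.

Things in the scene. Friction and masses are not known exactly. Their poses are not given: they have to be found in the camera images.
- left_bracket_mid (a point): Left-hand steel hinge bracket, 0.16 kg, loose, on its flat foot. Foot 6 mm thick: bar 100 (x) by 24 mm; at its +x end one toe, 26 mm along x, out to +47 mm in y. From above, barrel towards you, the toe points left. Web 10 mm thick (y), x -30 to 34, 46 tall: grip it across y from above, tips clear of the foot. Barrel across the bar at x = -38. Point: mid-web, 23 mm above the underside; z up.
- right_bracket_mid (a point): Right-hand steel hinge bracket, 0.16 kg, loose, on its flat foot. Foot 6 mm thick: bar 100 (x) by 24 mm; at its +x end one toe, 26 mm along x, out to -47 mm in y. From above, barrel towards you, the toe points right. Web 10 mm thick (y), x -30 to 34, 46 tall: grip it across y from above, tips clear of the foot. Barrel across the bar at x = -38. Point: mid-web, 23 mm above the underside; z up.
- centre_bracket_mid (a point): Centre bracket, not to be moved: same steel, loose, on its flat foot. Foot 6 mm thick: bar 100 (x) by 24 mm; at its +x end two toes, 26 mm along x, out to 47 mm either side in y (a T from above). Web 10 mm thick (y), x -30 to 34, 46 tall: upright along the bar. Barrel across the bar at x = -38. Point: mid-web, 23 mm above the underside; z up.
- left_bin_in (a point): The left bin: grey open tray fixed to the bench on the left as seen from the robot (+y side); both bins are alike. Outside 190 (own x) by 160 (own y) by 45 mm high, walls and floor 5 mm. Point: centre of the inner floor, 5 mm above the bench; axes along the walls, z up.
- right_bin_in (a point): The right bin: grey open tray fixed to the bench on the right as seen from the robot (-y side); both bins are alike. Outside 190 (own x) by 160 (own y) by 45 mm high, walls and floor 5 mm. Point: centre of the inner floor, 5 mm above the bench; axes along the walls, z up.
Things that resemble listed ones, but are neither listed nor needed, are in the scene too. Leave any pink or yellow look-alike of the part that bears right_bracket_mid alone.

How it is judged:
By the outcome, as a careful person would: the job done as asked, in the order asked, and still so for the second after the job is handed in, with the robot touching nothing.
It also fails if it takes over 64 s, if anything falls off the work surface, if the arm or the gripper's body presses on something with over 40 N, if the wrist force passes 120 N, or if a joint passes its speed limit or range.

### The arm

A 7-joint arm with a two-finger parallel gripper is mounted at the origin on the work surface. World frame = base frame: x ahead of the robot, y to its left, z up, the work surface at z = 0. Lengths are in m, angles in rad, forces in N, time in s.
With the tool pointing down it reaches from about 0.35 to 0.9 m from the base axis. Payload 7.2 kg.
Tool frame: the origin (TCP) lies at the very end of the fingers, on their centre line; the grasp point (between the pads) lies 19 mm behind it; z points along the fingers, y is the line along which they close (so a half turn about z gives the same grasp; the last joint's range is limited). The gripper opens to 88 mm and grips with 3 to 60 N. Pads are 20 mm wide; open, the fingers measure 115 mm over their backs; the gripper's body (75 mm by 178 mm) begins 61 mm behind the grasp point.
Start: joints at [-1.225, 0.411, -0.013, 1.596, 0.006, 1.134, -0.082], TCP at [0.251, 0.572, 0.184] pointing down, gripper open.
Joint ranges: [-2.95, 2.95], [-0.29, 1.99], [-1.47, 1.44], [0.14, 2.54], [-1.03, 4.17], [0.13, 1.85], [-2.86, 2.86]. Speed limits (rad/s): [2.39, 2.39, 3.01, 3.01, 3.14, 3.14, 3.14].

### API

Orientations are given as a unit quaternion [x, y, z, w].
In Python, from bench import manip, imaging gives the robot as it stands.
- The arm moves only by the shell command python3 -m handwheel 'ROWS' [FORCE]. ROWS is JSON, a list of rows, each a list of 3 entries, a list of its own where there are three numbers: the turn, a rotation vector about the tool's x, y, z in rad, then the shift along the tool's x, y, z in cm, then the closure, from -1 (fully open) to 1 (shut). In form: [[[wx, wy, wz], [dx, dy, dz], grip], ...]. A call has 1 to 8 rows; each row is the pose to reach, as a shift and turn from the pose commanded when the call began, along the tool's axes at that moment; what a row does not reach only later rows make up. A row lasts 1/8 s, in which the tool goes at most 62.5 mm and 10.7 degrees, less where a joint would pass 70% of its speed; a pose out of reach is approached as far as the arm can. A call with a gripper value outside its range is refused whole. The fingers move at their own pace and stop on an object; FORCE is the grip in N (left out, the last holds). Time passes only in rows, so rows that repeat a pose let the fingers close. It gives the time, the measured TCP pose, the force, the opening and the grip force at its end, in the units of the state.
- manip.get_state(): the state, without advancing time (a new reading comes with each control period).
- imaging.get_image(name): name is "side" or "top" or "wrist"; returns (picture, depth): 480x640x3 uint8, blue, green, red; 480x640 float32, m along the optical axis (not along the pixel's ray), 0 where there is no reading.
- imaging.camera_params(name): a dict with "fx", "fy", "cx", "cy" (pixels), "world_from_camera" (4x4, takes a point from camera to world coordinates); the wrist camera has in their place "hand_eye" (4x4, takes a point from camera to tool coordinates, whose origin is the TCP and whose axes are the flange's). Camera axes: x right, y up, looking along -z (the intrinsics and any distortion apply to the point x, -y, -z); pixel columns grow to the right and rows downward; lengths in m; the calibration is good to about 2 mm. The wrist camera is an equidistant fisheye: a pixel r from the principal point sees the ray r / f radians off the axis. A picture is of the moment at which its call begins: read the wrist's pose just before it. camera_params takes no time and is no camera call.
- manip.sign_off(): hands the job in; it is judged then, once.
The state is a dict: "time_s": time; "q": joint angles; "qd": joint speeds; "tau": joint torques, N m; "ee_pos": TCP position; "ee_rot": TCP orientation; "force": force on the tool from outside, world axes, zero at the start; "torque": the same for the moment, N m; "finger_gap": opening from 0.0 (shut) to 1.0 (fully open); "gripper_force": force on a finger pad.
Only numpy, scipy, OpenCV 4.12 (cv2) and the standard library are available. Lean on these libraries where they do the work, as an engineer would, in place of code of your own. Each camera call takes 0.05 s, during which the arm holds its last target. There are 200 camera calls.

## Working session

There is one attempt and no reset: what is moved stays moved. The work goes in short steps, Python scripts to look and compute and a shell command to move; the robot and the scene stay as the last step left them, time stands still between calls to the robot, and variables do not carry over. Pictures are saved under pics/ and viewed, at most 12 in all, crops included, and the job is handed in when it is done.

```bash
mkdir -p pics; python3 - <<'E'
from bench import manip, imaging
import cv2,numpy as np
s=manip.get_state();print(s)
for n in("top","side"):
    im,d=imaging.get_image(n);cv2.imwrite(f"pics/{n}0.png",im);np.save(f"pics/{n}0.npy",d);print(n,imaging.camera_params(n),(d>0).mean())
print(imaging.camera_params("wrist"))
E
```

```text
{'time_s': 0.0, 'q': array([-1.2252025 ,  0.41193008, -0.01270096,  1.59699098,  0.00561323,
        1.1343227 , -0.08222149]), 'qd': array([ 0.00080973, -0.00193294,  0.00203555,  0.00049105, -0.00027039,
        0.00060952,  0.00010473]), 'tau': array([ 2.09200066e-04, -5.87953877e+01,  6.41922969e-01, -2.91075289e+01,
       -5.38559107e-02,  1.83911406e-02,  1.24658982e-04]), 'ee_pos': array([0.25113387, 0.57172225, 0.18301212]), 'ee_rot': array([ 2.05424732e-01,  9.78672584e-01, -8.01342368e-04, -1.01407948e-04]), 'force': array([ 0.07347604, -0.46053161,  0.31379867]), 'torque': array([-0.06875913, -0.00040413, -0.05869913]), 'gripper_force': 0.0, 'finger_gap': 1.0014092422564584}
top {'fx': 622.8854695868124, 'fy': 622.8854695868124, 'cx': 325.52435385084766, 'cy': 243.47649285103586, 'world_from_camera': array([[ 0.00651542,  0.98917195, -0.1466165 ,  0.37488059],
       [-0.99962331,  0.01035176,  0.02541806,  0.01670122],
       [ 0.02666057,  0.14639566,  0.98886679,  1.16897875],
       [ 0.        ,  0.        ,  0.        ,  1.        ]])} 0.9960807291666667
side {'fx': 526.4486412252169, 'fy': 526.4486412252169, 'cx': 321.50027721200684, 'cy': 242.81366959620075, 'world_from_camera': array([[ 0.93214232,  0.21564476, -0.29087461,  0.2245828 ],
       [-0.36164273,  0.59446021, -0.71821417, -0.76314992],
       [ 0.01803425,  0.77467051,  0.63210788,  0.74447229],
       [ 0.        ,  0.        ,  0.        ,  1.        ]])} 0.9958854166666666
{'fx': 371.64829954431775, 'fy': 371.64829954431775, 'cx': 320.3643375555193, 'cy': 237.67422661301862, 'hand_eye': array([[ 1.82440077e-04,  9.67941322e-01,  2.51176360e-01,
         6.74128497e-02],
       [ 9.99999966e-01, -1.29383118e-04, -2.27747564e-04,
        -1.04897619e-04],
       [-1.87948298e-04,  2.51176393e-01, -9.67941312e-01,
        -2.02013318e-01],
       [ 0.00000000e+00,  0.00000000e+00,  0.00000000e+00,
         1.00000000e+00]])}
```

View pics/top0.png

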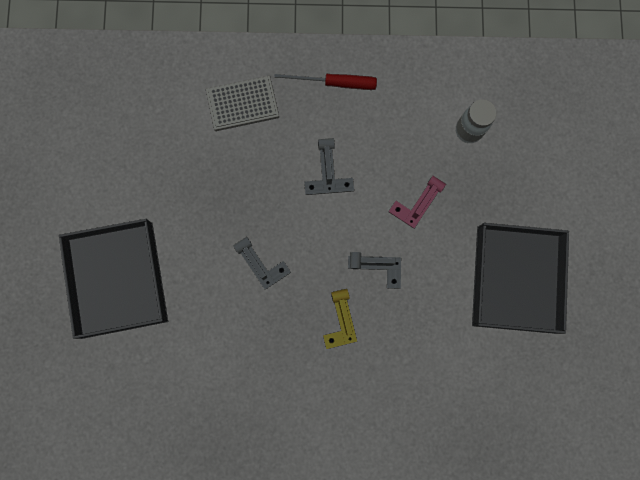

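View pics/side0.png

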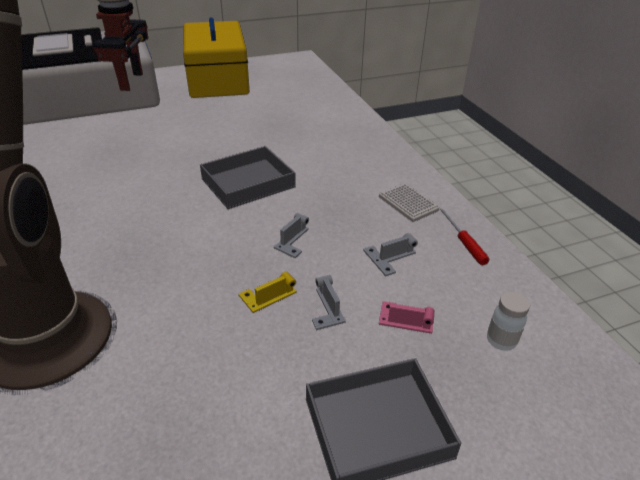

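The top view shows the left bracket at about (262,265) with its barrel at (243,244) and toe at (288,268). The right bracket is at (375,265), barrel at (355,260) and toe at (394,285). The centre T is at (328,170), and the bins are at (113,278) and (521,278). The side view confirms that all of them stand upright.

```bash
cat >h.py <<'E'
import numpy as np,cv2
from bench import imaging,manip
from scipy.spatial.transform import Rotation as R
def cloud(n,d):
    p=imaging.camera_params(n);v,u=np.mgrid[:480,:640]
    c=np.stack([(u-p['cx'])/p['fx']*d,-(v-p['cy'])/p['fy']*d,-d],-1)
    T=p['world_from_camera'];return c@T[:3,:3].T+T[:3,3]
def ray(n,u,v,z):
    p=imaging.camera_params(n);T=p['world_from_camera']
    r=T[:3,:3]@[(u-p['cx'])/p['fx'],-(v-p['cy'])/p['fy'],-1.];return T[:3,3]+r*(z-T[2,3])/r[2]
E
python3 - <<'E'
from h import *
d=np.load('pics/top0.npy');W=cloud('top',d)
bench=W[380:460,200:450,2];print('bench z',np.median(bench),bench.std())
for nm,(u0,u1,v0,v1) in dict(A=(228,298,230,296),B=(342,408,245,296)).items():
    w=W[v0:v1,u0:u1];z=w[...,2]-np.median(bench)
    print(nm,'top z',np.percentile(z,[90,97,99.5]))
    hi=w[(z>.037)&(z<.06)];foot=w[(z>.003)&(z<.011)]
    r=cv2.minAreaRect((w[z>.003][:,:2]*1000).astype(np.float32));print(' all rect',r)
    c=hi[:,:2].mean(0);_,s,V=np.linalg.svd(hi[:,:2]-c,full_matrices=False)
    a=V[0]; a=a*np.sign((foot[:,:2].mean(0)-c)@a)
    t=(hi[:,:2]-c)@a;n=np.array([-a[1],a[0]]);q=(hi[:,:2]-c)@n
    for lo in np.arange(-.06,.06,.01):
        m=(t>=lo)&(t<lo+.01)
        if m.sum():print('  %.2f n%d q %.4f..%.4f mean %.4f z %.3f'%(lo,m.sum(),q[m].min(),q[m].max(),q[m].mean(),hi[m,2].mean()))
    print(' hi c',c,'dir deg',np.degrees(np.arctan2(a[1],a[0])),'t',t.min(),t.max())
for nm,(u0,u1,v0,v1) in dict(L=(50,180,210,350),Rr=(465,580,215,340)).items():
    w=W[v0:v1,u0:u1];m=(w[...,2]-np.median(bench))>.038
    r=cv2.minAreaRect((w[m][:,:2]*1000).astype(np.float32));print(nm,r)
E
```

```text
bench z 0.0002980447289316901 0.07051257218573363
A top z [0.00853693 0.04545611 0.05008447]
 all rect ((471.61639404296875, 99.26759338378906), (212.44424438476562, 139.884033203125), 7.118638038635254)
  -0.04 n14 q -0.0141..0.0136 mean 0.0005 z 0.039
  -0.03 n87 q -0.0150..0.0146 mean -0.0002 z 0.043
  -0.02 n61 q -0.0151..0.0146 mean 0.0002 z 0.043
  -0.01 n31 q -0.0049..0.0045 mean -0.0002 z 0.046
  0.00 n31 q -0.0050..0.0045 mean 0.0000 z 0.045
  0.01 n28 q -0.0050..0.0045 mean -0.0003 z 0.046
  0.02 n32 q -0.0050..0.0050 mean -0.0001 z 0.046
  0.03 n34 q -0.0049..0.0050 mean 0.0001 z 0.047
  0.04 n26 q -0.0044..0.0050 mean 0.0003 z 0.045
 hi c [0.51940842 0.12688412] dir deg -145.45196511096864 t -0.03259824858974515 0.04884407905682526
B top z [0.04084029 0.04610896 0.05006734]
 all rect ((480.03570556640625, -65.65357971191406), (128.4937744140625, 234.19869995117188), 23.181360244750977)
  -0.06 n32 q -0.0389..-0.0250 mean -0.0321 z 0.042
  -0.03 n30 q 0.0006..0.0227 mean 0.0095 z 0.041
  -0.02 n85 q -0.0025..0.0300 mean 0.0139 z 0.042
  -0.01 n65 q 0.0025..0.0269 mean 0.0140 z 0.043
  0.00 n40 q -0.0033..0.0124 mean 0.0042 z 0.046
  0.01 n36 q -0.0081..0.0080 mean -0.0011 z 0.045
  0.02 n34 q -0.0126..0.0007 mean -0.0062 z 0.045
  0.03 n37 q -0.0175..-0.0037 mean -0.0106 z 0.046
  0.04 n34 q -0.0211..-0.0083 mean -0.0151 z 0.046
  0.05 n5 q -0.0185..-0.0129 mean -0.0157 z 0.045
 hi c [ 0.50616875 -0.08583954] dir deg -64.88867356814445 t -0.06387087255157853 0.05094668841808241
L ((477.96771240234375, 243.65737915039062), (213.56161499023438, 450.4837951660156), 0.935998797416687)
Rr ((480.6544494628906, -222.42193603515625), (203.4314422607422, 481.75482177734375), 0.9687826633453369)
```

```bash
python3 - <<'E'
from h import *
d=np.load('pics/top0.npy');W=cloud('top',d);Z=W[...,2]
def big(m,u0,u1,v0,v1):
    k=np.zeros_like(m,np.uint8);k[v0:v1,u0:u1]=m[v0:v1,u0:u1]
    n,l,s,_=cv2.connectedComponentsWithStats(k);return W[l==1+s[1:,4].argmax()]
for nm,b in dict(A=(228,298,230,292),B=(342,408,245,288),C=(300,360,130,200),Y=(320,362,285,350)).items():
    hi=big((Z>.042)&(Z<.06),*b)[:,:2]
    r=big((Z>.037)&(Z<.06),*b)[:,:2]
    # web axis: iteratively keep narrow part
    c=hi.mean(0);a=np.linalg.svd(r-r.mean(0))[2][0]
    far=max((1,-1),key=lambda s:((r-r.mean(0))@(a*s)).max());a=a*far
    for _ in range(4):
        t=r@a;m=t>t.max()-.055;w=r[m];c=w.mean(0);b2=np.linalg.svd(w-c)[2][0];a=b2*np.sign(b2@a)
    n=np.array([-a[1],a[0]]);t=(r-c)@a;q=((r[m]-c)@n)
    x0=t.max()-.034;print(nm,'mid',(c+a*x0+n*(q.min()+q.max())/2).round(4),'deg',np.degrees(np.arctan2(a[1],a[0])).round(2),'web w',np.ptp(q).round(4),'len',np.ptp(t).round(4))
for nm,b in dict(L=(50,180,210,350),R=(465,580,215,340)).items():
    w=big((Z>.040)&(Z<.05),*b);print(nm,cv2.minAreaRect((w[:,:2]*1000).astype(np.float32)))
s=manip.get_state();print(R.from_quat(s['ee_rot']).as_matrix().round(4))
E
```

```text
A mid [0.5071 0.1186] deg -144.76 web w 0.01 len 0.0814
B mid [ 0.5121 -0.1055] deg -90.72 web w 0.011 len 0.0822
C mid [ 0.6952 -0.0154] deg -175.21 web w 0.0102 len 0.0817
Y mid [ 0.4112 -0.0485] deg -165.96 web w 0.0103 len 0.0815
L ((476.22698974609375, 374.59222412109375), (190.62313842773438, 162.10548400878906), 11.789621353149414)
R ((483.6097412109375, -374.94573974609375), (162.2846221923828, 190.57763671875), 85.36809539794922)
[[-9.156e-01  4.021e-01 -5.000e-04]
 [ 4.021e-01  9.156e-01 -1.300e-03]
 [-1.000e-04 -1.400e-03 -1.000e+00]]
```

```bash
cat >>h.py <<'E'
def plan(x,y,z,deg):
    s=manip.get_state();r=R.from_quat(s['ee_rot']);a=np.radians(deg)
    g=R.from_matrix(np.array([[np.cos(a),np.sin(a),0],[np.sin(a),-np.cos(a),0],[0,0,-1]]))
    print('turn',(r.inv()*g).as_rotvec().round(4),'shift cm',(r.inv().apply(np.array([x,y,z])-s['ee_pos'])*100).round(2),'at',s['ee_pos'].round(4),'t',s['time_s'])
E
python3 -c "
from h import *
plan(.5071,.1186,.12,215.24)"
```

```text
turn [-1.3000e-03 -7.0000e-04 -1.0288e+00] shift cm [-41.66 -31.19   6.36] at [0.2511 0.5718 0.1831] t 0.1
```

```bash
python3 -m handwheel '[[[0,0,-0.08],[-3,-2.2,0.4],-0.2],[[0,0,-0.22],[-8,-6,1.2],-0.2],[[0,0,-0.38],[-14,-10.5,2.2],-0.2],[[0,0,-0.54],[-20,-15,3.2],-0.2],[[0,0,-0.7],[-26,-19.5,4.2],-0.2],[[0,0,-0.86],[-32,-24,5.2],-0.2],[[0,0,-0.98],[-38,-28.5,6],-0.2],[[-0.001,-0.001,-1.029],[-41.7,-31.2,6.4],-0.2]]'
python3 -m handwheel '[[[0,0,0],[0,0,0],-0.2],[[0,0,0],[0,0,0],-0.2]]'
python3 - <<'E'
from h import *
plan(.5071,.1186,.010,215.24);print(manip.get_state()['finger_gap'])
im,d=imaging.get_image('wrist');cv2.imwrite('pics/w1.png',im)
E
```

```text
time_s: 1.1
ee_pos: [0.4827, 0.1619, 0.125]
ee_rot: [-0.304, 0.953, 0.0, 0.001]
force: [0.5, 0.5, 0.6]
finger_gap: 0.602
gripper_force: 0.0
time_s: 1.35
ee_pos: [0.4817, 0.164, 0.1251]
ee_rot: [-0.302, 0.953, 0.001, 0.0]
force: [0.4, 0.5, 0.7]
finger_gap: 0.601
gripper_force: 0.0
turn [ 0.001   0.0008 -0.0008] shift cm [ 0.55 -5.19 11.5 ] at [0.4817 0.164  0.1251] t 1.35
0.6007398443125551
```

View pics/w1.png

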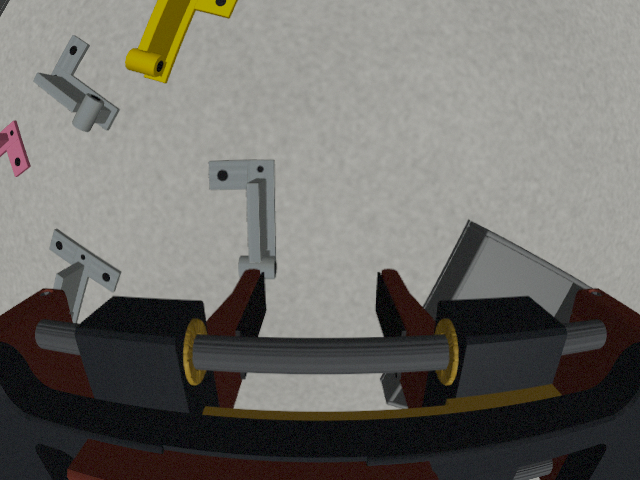

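The wrist view shows the left bracket square to the fingers, with its web at about (260,215). It lies about 5 cm to the left, which matches the computed shift.

```bash
python3 -m handwheel '[[[0,0,0],[0.3,-2.6,1],-0.2],[[0.001,0.001,-0.001],[0.55,-5.2,3],-0.2],[[0.001,0.001,-0.001],[0.55,-5.2,4.5],-0.2],[[0.001,0.001,-0.001],[0.55,-5.2,4.5],-0.2]]'
python3 - <<'E'
from h import *
plan(.5071,.1186,.010,215.24)
im,d=imaging.get_image('wrist');cv2.imwrite('pics/w2.png',im)
E
```

```text
time_s: 1.9
ee_pos: [0.506, 0.1199, 0.0792]
ee_rot: [-0.304, 0.953, 0.0, -0.001]
force: [0.3, -0.1, 0.8]
finger_gap: 0.6
gripper_force: 0.0
turn [ 0.0009 -0.0018  0.0034] shift cm [-0.02 -0.17  6.92] at [0.506  0.1199 0.0792] t 1.9
```

View pics/w2.png

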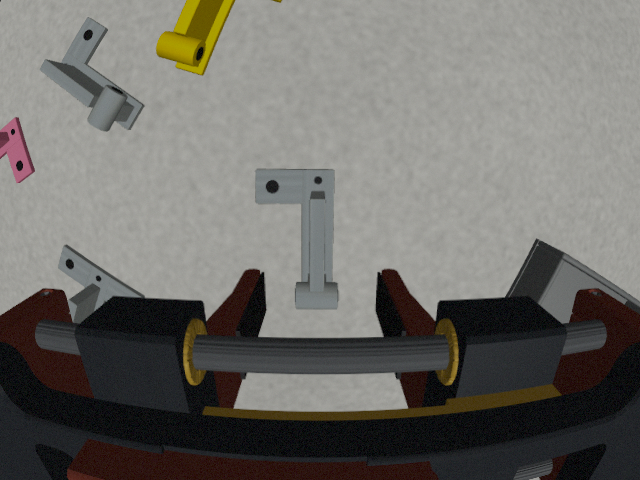

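The web (317,240) is centred between the fingers, and the foot end at row 169 matches my prediction of 167. I'll go down and grip.

```bash
python3 -m handwheel '[[[0,0,0],[0,-0.1,2],-0.2],[[0,-0.002,0.003],[0,-0.15,4.5],-0.2],[[0,-0.002,0.003],[0,-0.15,6],-0.2],[[0,-0.002,0.003],[0,-0.15,6.8],-0.2],[[0,-0.002,0.003],[0,-0.15,6.8],-0.2]]' 30
python3 -m handwheel '[[[0,0,0],[0,0,0],0.5],[[0,0,0],[0,0,0],1],[[0,0,0],[0,0,0],1],[[0,0,0],[0,0,0],1],[[0,0,0],[0,0,0],1],[[0,0,0],[0,0,0],1]]' 30
python3 -c "
from h import *
plan(.5071,.1186,.11,215.24)"
```

```text
time_s: 2.58
ee_pos: [0.5085, 0.1173, 0.0123]
ee_rot: [-0.302, 0.953, 0.0, 0.001]
force: [0.6, -0.4, 1.2]
finger_gap: 0.597
gripper_force: 0.0
time_s: 3.32
ee_pos: [0.5086, 0.1169, 0.0123]
ee_rot: [-0.302, 0.953, 0.0, 0.001]
force: [-0.3, 0.9, 0.3]
finger_gap: 0.009
gripper_force: 0.0
turn [-0.0006  0.0023 -0.0019] shift cm [-0.    0.22 -9.77] at [0.5086 0.1169 0.0123] t 3.325
```

```bash
python3 - <<'E'
from h import *
a,_=imaging.get_image('wrist');b,d=imaging.get_image('side')
cv2.imwrite('pics/w3.png',np.hstack([cv2.resize(a,(480,360)),cv2.resize(b[180:360,220:400],(320,320))[:320].copy() if 0 else cv2.copyMakeBorder(cv2.resize(b[180:360,220:380],(320,360)),0,0,0,0,0)]))
E
```

```text
(no output)
```

View pics/w3.png

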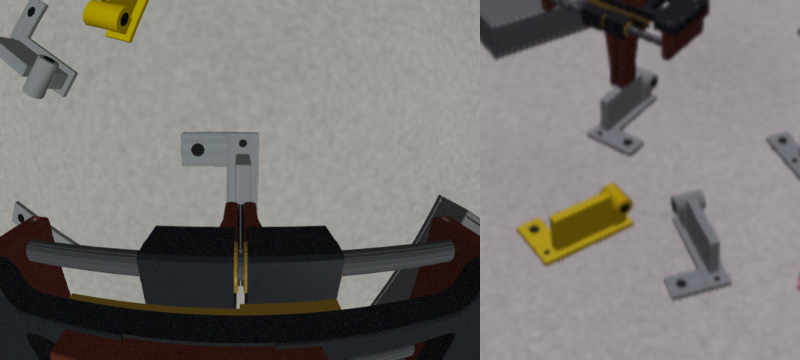

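The wrist view shows the fingers shut at (240,215). The side crop shows the whole web uncovered with the finger tip at (625,85), so I'll check where the tip really is using depth.

```bash
python3 - <<'E'
from h import *
b,d=imaging.get_image('side');W=cloud('side',d)
for v in range(190,252,4):print(v,[tuple((W[v,u]*1000).round().astype(int)) for u in (284,290,294,300,306)])
cv2.imwrite('pics/s4.png',cv2.resize(b[180:270,250:370],(800,600),interpolation=cv2.INTER_CUBIC))
E
```

```text
190 [(np.int64(486), np.int64(91), np.int64(154)), (np.int64(497), np.int64(84), np.int64(156)), (np.int64(505), np.int64(82), np.int64(155)), (np.int64(522), np.int64(96), np.int64(143)), (np.int64(522), np.int64(60), np.int64(165))]
194 [(np.int64(486), np.int64(90), np.int64(145)), (np.int64(494), np.int64(77), np.int64(151)), (np.int64(504), np.int64(80), np.int64(147)), (np.int64(522), np.int64(96), np.int64(133)), (np.int64(599), np.int64(273), np.int64(3))]
198 [(np.int64(494), np.int64(118), np.int64(116)), (np.int64(494), np.int64(78), np.int64(141)), (np.int64(510), np.int64(100), np.int64(123)), (np.int64(510), np.int64(63), np.int64(147)), (np.int64(520), np.int64(55), np.int64(150))]
202 [(np.int64(494), np.int64(119), np.int64(104)), (np.int64(503), np.int64(106), np.int64(111)), (np.int64(511), np.int64(103), np.int64(111)), (np.int64(574), np.int64(247), np.int64(2)), (np.int64(586), np.int64(236), np.int64(6))]
206 [(np.int64(493), np.int64(119), np.int64(94)), (np.int64(502), np.int64(104), np.int64(102)), (np.int64(513), np.int64(108), np.int64(97)), (np.int64(568)
[... 1919 characters left out ...]
109), np.int64(2))]
242 [(np.int64(484), np.int64(97), np.int64(14)), (np.int64(499), np.int64(102), np.int64(7)), (np.int64(510), np.int64(105), np.int64(1)), (np.int64(522), np.int64(100), np.int64(1)), (np.int64(535), np.int64(96), np.int64(1))]
246 [(np.int64(482), np.int64(90), np.int64(9)), (np.int64(493), np.int64(83), np.int64(11)), (np.int64(504), np.int64(89), np.int64(3)), (np.int64(518), np.int64(89), np.int64(0)), (np.int64(531), np.int64(84), np.int64(0))]
250 [(np.int64(478), np.int64(78), np.int64(8)), (np.int64(489), np.int64(72), np.int64(10)), (np.int64(499), np.int64(73), np.int64(6)), (np.int64(510), np.int64(66), np.int64(8)), (np.int64(526), np.int64(71), np.int64(0))]
```

View pics/s4.png

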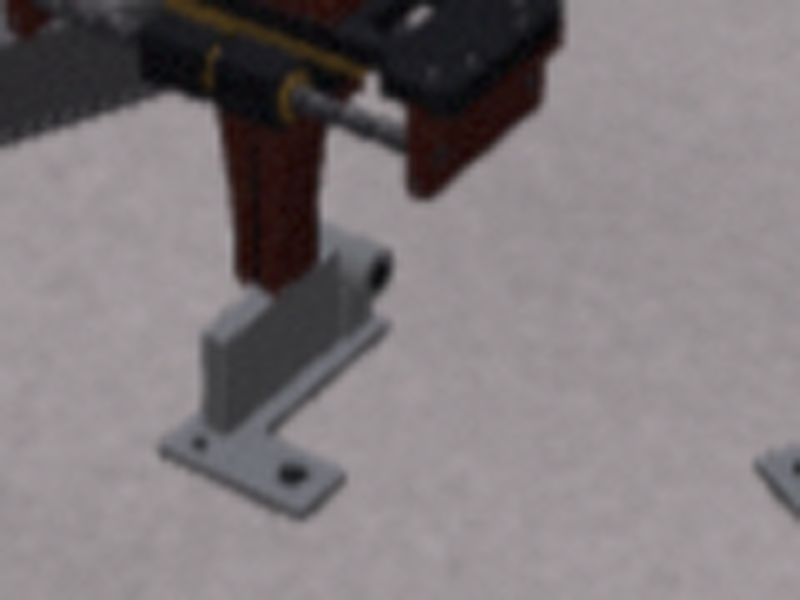

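The depth puts the finger tips at about z = 0.049, while the reported TCP z is 0.012. The fingers really end about 37 mm above the reported TCP, and they shut just over the web. I'll open and go down in steps, watching the force.

```bash
python3 -m handwheel '[[[0,0,0],[0,0,0],-0.2],[[0,0,0],[0,0,0],-0.2],[[0,0,0],[0,0.1,0],-0.2],[[0,0,0],[0,0.1,0],-0.2],[[0,0,0],[0,0.1,0.8],-0.2],[[0,0,0],[0,0.1,1.6],-0.2],[[0,0,0],[0,0.1,2.4],-0.2],[[0,0,0],[0,0.1,2.4],-0.2]]' 30
python3 - <<'E'
from h import *
print(manip.get_state()['finger_gap'])
b,d=imaging.get_image('side');np.save('pics/s5.npy',d)
cv2.imwrite('pics/s5.png',cv2.resize(b[180:270,250:370],(800,600),interpolation=cv2.INTER_CUBIC))
E
```

```text
time_s: 4.47
ee_pos: [0.5073, 0.1176, -0.0127]
ee_rot: [-0.302, 0.953, 0.0, 0.0]
force: [0.5, -0.2, -0.2]
finger_gap: 0.597
gripper_force: 0.0
0.5974107827890535
```

View pics/s5.png

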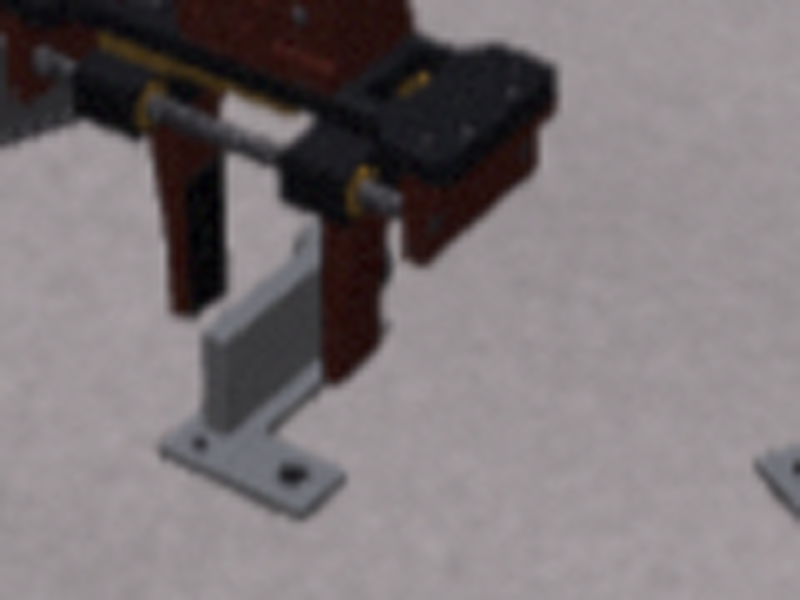

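```bash
python3 - <<'E'
from h import *
d=np.load('pics/s5.npy');W=cloud('side',d)
A=np.array([.5071,.1186]);a=np.radians(-144.76);ex=np.array([np.cos(a),np.sin(a)]);ey=np.array([-ex[1],ex[0]])
def loc(u,v):
    w=W[v,u];p=w[:2]-A;return (np.array([p@ex,p@ey,w[2]])*1000).round().astype(int).tolist()
for v in range(212,241,3):print(v,[loc(u,v) for u in (276,279,282,297,299,301,304,306,308)])
E
```

```text
212 [[12, -30, 70], [7, -26, 68], [-7, -28, 60], [-44, -14, 43], [31, 46, 113], [34, 53, 117], [7, 41, 97], [15, 52, 106], [-9, 40, 87]]
215 [[11, -31, 61], [4, -28, 57], [-5, -27, 53], [-32, -5, 46], [10, 30, 86], [12, 37, 90], [6, 41, 88], [0, 42, 85], [-95, -19, 2]]
218 [[12, -31, 53], [7, -26, 52], [-3, -25, 47], [-21, 3, 48], [13, 33, 81], [12, 37, 82], [3, 38, 77], [-5, 38, 72], [-46, 15, 38]]
221 [[11, -31, 45], [9, -25, 46], [-4, -27, 37], [-19, 4, 41], [12, 32, 72], [12, 37, 74], [3, 38, 69], [-6, 37, 63], [-45, 15, 30]]
224 [[12, -32, 36], [8, -26, 37], [-5, -28, 27], [-16, 6, 36], [14, 33, 65], [10, 36, 65], [1, 37, 59], [740, 557, 744], [-65, 2, 3]]
227 [[-13, -52, 3], [9, -26, 29], [-23, -42, 1], [-17, 5, 26], [12, 32, 56], [9, 34, 55], [-3, 34, 47], [-10, 34, 43], [-56, 8, 3]]
230 [[-5, -46, 2], [-10, -41, 2], [32, 1, 46], [-16, 6, 19], [11, 31, 47], [11, 36, 49], [0, 36, 42], [-9, 35, 36], [-48, 14, 2]]
233 [[4, -39, 3], [-2, -35, 0], [32, 0, 38], [-16, 6, 10], [13, 32, 40], [9, 34, 38], [-2, 35, 31], [-38, 15, 0], [-40, 19, 1]]
236 [[11, -33, 1], [8, -27, 2], [32, 0, 30], [-11, 9, 6], [9, 29, 28], [10, 35, 32], [-22, 21, 4], [-26, 24, 3], [-30, 26, 1]]
239 [[20, -26, 2], [15, -22, 0], [34, 1, 23], [-7, 12, 1], [-8, 17, 3], [-12, 19, 1], [-14, 26, 3], [-18, 29, 2], [-20, 33, 2]]
```

The tips are really at z ≈ 27 mm, straddling the web and centred along it. They sit about 2 mm off sideways, so I'll go down 15 mm more and close.

```bash
python3 -m handwheel '[[[0,0,0],[0,0.2,0.5],-0.2],[[0,0,0],[0,0.2,1.0],-0.2],[[0,0,0],[0,0.2,1.5],-0.2],[[0,0,0],[0,0.2,1.5],-0.2]]' 30
python3 -m handwheel '[[[0,0,0],[0,0,0],0.5],[[0,0,0],[0,0,0],1],[[0,0,0],[0,0,0],1],[[0,0,0],[0,0,0],1],[[0,0,0],[0,0,0],1],[[0,0,0],[0,0,0],1]]' 40
```

```text
time_s: 5.03
ee_pos: [0.5066, 0.1193, -0.0272]
ee_rot: [-0.302, 0.953, 0.0, 0.001]
force: [-0.1, 0.2, 0.7]
finger_gap: 0.595
gripper_force: 0.0
time_s: 5.78
ee_pos: [0.5071, 0.1193, -0.0266]
ee_rot: [-0.302, 0.953, -0.0, 0.001]
force: [1.4, -0.2, 0.1]
finger_gap: 0.112
gripper_force: 40.0
```

```bash
python3 -m handwheel '[[[0,0,0],[0,0,-1],1],[[0,0,0],[0,0,-3],1],[[0,0,0],[0,0,-5.5],1],[[0,0,0],[0,0,-8],1],[[0,0,0],[0,0,-10],1],[[0,0,0],[0,0,-10],1]]'
python3 -c "
from h import *
plan(.4726,.3917,.0734,191.8)"
```

```text
time_s: 6.52
ee_pos: [0.5077, 0.1197, 0.075]
ee_rot: [-0.302, 0.953, 0.0, 0.003]
force: [-0.7, -0.7, -1.4]
finger_gap: 0.109
gripper_force: 40.0
turn [-4.000e-04  5.600e-03  4.072e-01] shift cm [-12.78  24.27   0.19] at [0.5077 0.1197 0.075 ] t 6.525
```

```bash
python3 -m handwheel '[[[0,0,0.04],[-1.2,2.3,0],1],[[0,0,0.1],[-3,5.8,0],1],[[0,0,0.18],[-5.3,10,0],1],[[0,0,0.25],[-7.6,14.5,0],1],[[0,0.002,0.32],[-9.9,18.8,0],1],[[0,0.003,0.38],[-11.7,22.3,0],1],[[0,0.003,0.407],[-12.8,24.3,0],1],[[0,0.003,0.407],[-12.8,24.3,0],1]]'
python3 -m handwheel '[[[0,0,0],[0,0,0],1],[[0,0,0],[0,0,0],1]]'
python3 - <<'E'
from h import *
plan(.4726,.3917,-.018,191.8)
im,d=imaging.get_image('wrist');cv2.imwrite('pics/w6.png',im)
E
```

```text
time_s: 7.52
ee_pos: [0.4699, 0.3934, 0.072]
ee_rot: [-0.105, 0.994, -0.0, -0.001]
force: [-0.6, -0.7, -0.4]
finger_gap: 0.108
gripper_force: 40.0
time_s: 7.78
ee_pos: [0.4721, 0.39, 0.0732]
ee_rot: [-0.102, 0.995, -0.001, -0.0]
force: [-0.2, -0.7, -1.5]
finger_gap: 0.111
gripper_force: 40.0
turn [-0.0011 -0.0008 -0.0014] shift cm [-0.09  0.17  9.12] at [0.4721 0.39   0.0732] t 7.775
```

View pics/w6.png

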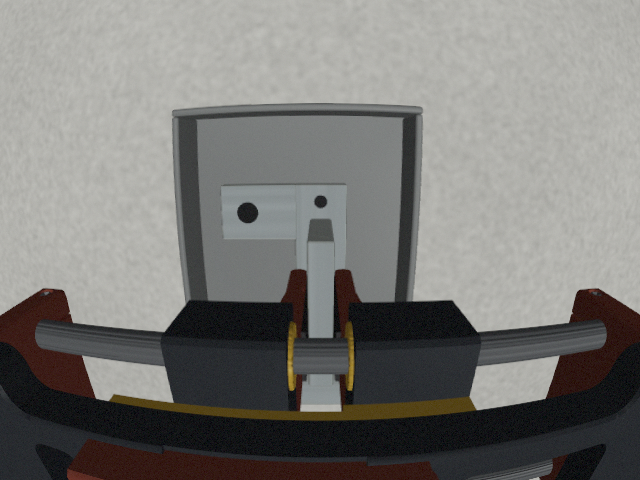

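The bracket hangs level and square in the left bin, between the walls at columns 190 and 410. I'll lower it.

```bash
python3 -m handwheel '[[[0,0,0],[-0.1,0.1,1.5],1],[[0,0,0],[-0.1,0.2,4],1],[[0,0,0],[-0.1,0.2,6.5],1],[[0,0,0],[-0.1,0.2,8.3],1],[[0,0,0],[-0.1,0.2,9],1],[[0,0,0],[-0.1,0.2,9.2],1],[[0,0,0],[-0.1,0.2,9.35],1],[[0,0,0],[-0.1,0.2,9.35],1]]'
```

```text
time_s: 8.82
ee_pos: [0.4724, 0.3942, -0.0195]
ee_rot: [-0.103, 0.995, 0.0, 0.0]
force: [0.6, -0.3, -1.0]
finger_gap: 0.112
gripper_force: 40.0
```

```bash
python3 -m handwheel '[[[0,0,0],[0,0,0.1],1],[[0,0,0],[0,0,0.2],1],[[0,0,0],[0,0,0.2],1]]'; python3 -m handwheel '[[[0,0,0],[0,0,0],0.6],[[0,0,0],[0,0,0],0.3],[[0,0,0],[0,0,0],0.3],[[0,0,0],[0,0,0],0.3]]'
python3 -m handwheel '[[[0,0,0],[0,0,-1],0.3],[[0,0,0],[0,0,-4],0.3],[[0,0,0],[0,0,-8],0.3],[[0,0,0],[0,0,-12],0.3],[[0,0,0],[0,0,-12],0.1]]'
python3 -c "
from h import *
plan(.5121,-.1055,.10,269.28);plan(.5121,-.1055,.10,89.28)"
```

```text
time_s: 9.2
ee_pos: [0.4722, 0.394, -0.0215]
ee_rot: [-0.103, 0.995, 0.0, -0.0]
force: [-1.7, -1.2, 3.9]
finger_gap: 0.113
gripper_force: 40.0
time_s: 9.7
ee_pos: [0.4721, 0.3938, -0.0222]
ee_rot: [-0.103, 0.995, -0.0, -0.0]
force: [0.1, -0.4, 0.6]
finger_gap: 0.347
gripper_force: 0.0
time_s: 10.32
ee_pos: [0.4741, 0.3956, 0.1022]
ee_rot: [-0.103, 0.995, 0.002, 0.002]
force: [0.0, -0.0, -0.6]
finger_gap: 0.424
gripper_force: 0.0
turn [-7.0000e-04  6.8000e-03 -1.3522e+00] shift cm [ 6.530e+00 -4.983e+01  1.000e-02] at [0.4741 0.3956 0.1022] t 10.325
turn [7.3000e-03 7.0000e-04 1.7893e+00] shift cm [ 6.530e+00 -4.983e+01  1.000e-02] at [0.4741 0.3956 0.1022] t 10.325
```

```bash
python3 -m handwheel '[[[0,0,0.07],[0.2,-1.5,0],-0.2],[[0,0,0.2],[0.6,-5,0],-0.2],[[0,0,0.35],[1.2,-9.5,0],-0.2],[[0,0,0.5],[1.8,-14,0],-0.2],[[0,0,0.65],[2.4,-18.5,0],-0.2],[[0,0,0.8],[3,-23,0],-0.2],[[0,0,0.95],[3.6,-27.5,0],-0.2],[[0,0,1.1],[4.2,-32,0],-0.2]]'
python3 -c "
from h import *
plan(.5121,-.1055,.08,89.28)"
```

```text
time_s: 11.32
ee_pos: [0.4961, 0.0706, 0.0978]
ee_rot: [0.434, 0.901, -0.0, -0.0]
force: [1.1, 0.1, -0.1]
finger_gap: 0.601
gripper_force: 0.0
turn [-9.000e-04  1.000e-04  6.847e-01] shift cm [-14.78  -9.71   1.79] at [0.4961 0.0706 0.0978] t 11.325
```

```bash
python3 -m handwheel '[[[0,0,0.1],[-2.5,-1.7,0],-0.2],[[0,0,0.24],[-5.5,-3.6,0.3],-0.2],[[0,0,0.38],[-8.5,-5.5,0.8],-0.2],[[0,0,0.52],[-11.5,-7.5,1.3],-0.2],[[0,0,0.63],[-13.8,-9,1.8],-0.2],[[0,0,0.685],[-14.8,-9.7,1.8],-0.2],[[0,0,0.685],[-14.8,-9.7,1.8],-0.2],[[0,0,0.685],[-14.8,-9.7,1.8],-0.2]]'
python3 - <<'E'
from h import *
plan(.5121,-.1055,-.027,89.28)
im,d=imaging.get_image('wrist');cv2.imwrite('pics/w7.png',im)
E
```

```text
time_s: 12.32
ee_pos: [0.5138, -0.1027, 0.0801]
ee_rot: [0.709, 0.705, -0.0, -0.0]
force: [0.6, -0.4, -0.2]
finger_gap: 0.598
gripper_force: 0.0
turn [-0.0006 -0.0004  0.0074] shift cm [-0.29 -0.16 10.71] at [ 0.5138 -0.1027  0.0801] t 12.325
```

View pics/w7.png

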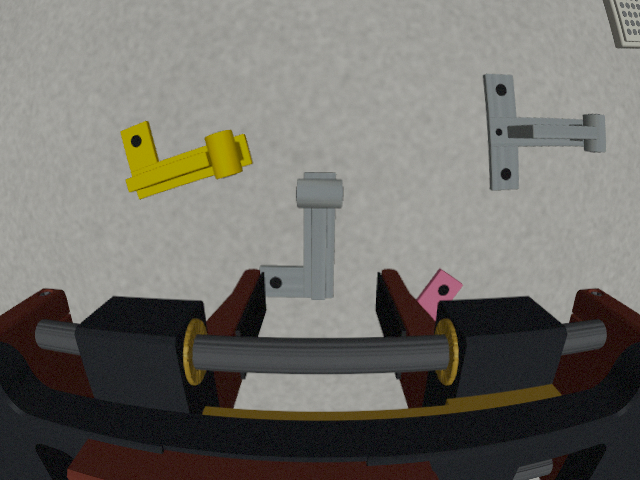

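The right bracket's web (320,250) is centred between the fingers. With the barrel towards me the toe at (276,282) points right, and the pink part is clear. I'll go down and grip.

```bash
python3 -m handwheel '[[[0,0,0.007],[-0.2,-0.1,2],-0.2],[[0,0,0.007],[-0.3,-0.1,5],-0.2],[[0,0,0.007],[-0.3,-0.1,7.5],-0.2],[[0,0,0.007],[-0.3,-0.1,9.3],-0.2],[[0,0,0.007],[-0.3,-0.1,10.2],-0.2],[[0,0,0.007],[-0.3,-0.1,10.6],-0.2],[[0,0,0.007],[-0.3,-0.1,10.6],-0.2]]' 40
python3 -m handwheel '[[[0,0,0],[0,0,0],0.5],[[0,0,0],[0,0,0],1],[[0,0,0],[0,0,0],1],[[0,0,0],[0,0,0],1],[[0,0,0],[0,0,0],1],[[0,0,0],[0,0,0],1]]' 40
```

```text
time_s: 13.25
ee_pos: [0.5128, -0.1071, -0.0256]
ee_rot: [0.712, 0.702, -0.0, 0.0]
force: [-0.1, -0.7, -0.3]
finger_gap: 0.597
gripper_force: 0.0
time_s: 14.0
ee_pos: [0.5125, -0.1071, -0.0259]
ee_rot: [0.712, 0.702, -0.0, -0.0]
force: [-0.5, -0.1, 0.8]
finger_gap: 0.114
gripper_force: 40.0
```

```bash
python3 -m handwheel '[[[0,0,0],[0,0,-1],1],[[0,0,0],[0,0,-3],1],[[0,0,0],[0,0,-5.5],1],[[0,0,0],[0,0,-8],1],[[0,0,0],[0,0,-10],1],[[0,0,0],[0,0,-10],1]]'
python3 -c "
from h import *
plan(.4822,-.3923,.0741,-4.63)"
```

```text
time_s: 14.75
ee_pos: [0.5136, -0.1072, 0.0756]
ee_rot: [0.712, 0.702, 0.001, 0.001]
force: [-1.3, 0.8, -1.9]
finger_gap: 0.112
gripper_force: 40.0
turn [ 0.0021 -0.002   1.6366] shift cm [-28.56  -2.72   0.15] at [ 0.5136 -0.1072  0.0756] t 14.75
```

```bash
python3 -m handwheel '[[[0,0,0.06],[-1,-0.1,0],1],[[0,0,0.2],[-3.5,-0.3,0],1],[[0,0,0.35],[-6.5,-0.6,0],1],[[0,0,0.5],[-9.5,-0.9,0],1],[[0,0,0.65],[-12.5,-1.2,0],1],[[0,0,0.8],[-15.5,-1.5,0],1],[[0,0,0.95],[-18.5,-1.8,0],1],[[0,0,1.1],[-21,-2,0],1]]'
python3 -c "
from h import *
plan(.4822,-.3923,.0741,-4.63)"
```

```text
time_s: 15.75
ee_pos: [0.488, -0.3185, 0.0731]
ee_rot: [0.975, 0.222, -0.001, 0.0]
force: [-0.7, -0.1, -1.8]
finger_gap: 0.11
gripper_force: 40.0
turn [2.00e-04 2.40e-03 5.28e-01] shift cm [-3.71  6.4  -0.09] at [ 0.488  -0.3185  0.0731] t 15.75
```

```bash
python3 -m handwheel '[[[0,0,0.14],[-1,1.7,0],1],[[0,0,0.29],[-2,3.5,0],1],[[0,0,0.43],[-3,5.2,0],1],[[0,0,0.52],[-3.7,6.4,0],1],[[0,0,0.528],[-3.7,6.4,0],1],[[0,0,0.528],[-3.7,6.4,0],1],[[0,0,0.528],[-3.7,6.4,0],1]]'
python3 - <<'E'
from h import *
plan(.4822,-.3923,-.0209,-4.63)
im,d=imaging.get_image('wrist');cv2.imwrite('pics/w8.png',im)
E
```

```text
time_s: 16.62
ee_pos: [0.4846, -0.3897, 0.0739]
ee_rot: [0.999, -0.035, -0.0, -0.0]
force: [0.6, -0.6, -1.7]
finger_gap: 0.111
gripper_force: 40.0
turn [-0.0002  0.0006  0.0101] shift cm [-0.21  0.28  9.48] at [ 0.4846 -0.3897  0.0739] t 16.625
```

View pics/w8.png

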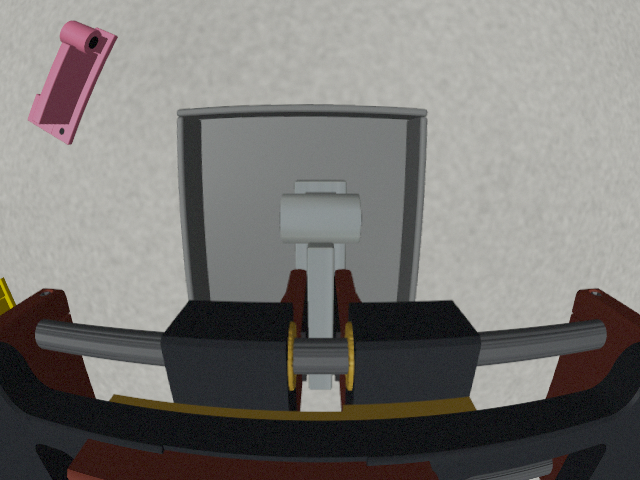

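The right bracket hangs square in the right bin, with the walls at columns 190 and 415 and the web at 320. I'll lower it until it touches.

```bash
python3 -m handwheel '[[[0,0,0.01],[-0.2,0.2,1.5],1],[[0,0,0.01],[-0.2,0.25,4],1],[[0,0,0.01],[-0.2,0.25,6.5],1],[[0,0,0.01],[-0.2,0.25,8.3],1],[[0,0,0.01],[-0.2,0.25,9],1],[[0,0,0.01],[-0.2,0.25,9.2],1],[[0,0,0.01],[-0.2,0.25,9.35],1],[[0,0,0.01],[-0.2,0.25,9.35],1]]'
```

```text
time_s: 17.68
ee_pos: [0.4825, -0.3931, -0.0188]
ee_rot: [0.999, -0.041, 0.0, 0.0]
force: [-0.2, 0.0, -0.7]
finger_gap: 0.113
gripper_force: 40.0
```

```bash
python3 -m handwheel '[[[0,0,0],[0,0,0.07],1],[[0,0,0],[0,0,0.15],1],[[0,0,0],[0,0,0.15],1]]'
```

```text
time_s: 18.05
ee_pos: [0.4822, -0.3928, -0.0208]
ee_rot: [0.999, -0.041, -0.0, 0.0]
force: [0.1, 0.6, -2.6]
finger_gap: 0.11
gripper_force: 40.0
```

```bash
python3 -m handwheel '[[[0,0,0],[0,0,0.04],1],[[0,0,0],[0,0,0.08],1],[[0,0,0],[0,0,0.08],1]]'; python3 -m handwheel '[[[0,0,0],[0,0,0],0.6],[[0,0,0],[0,0,0],0.3],[[0,0,0],[0,0,0],0.3],[[0,0,0],[0,0,0],0.3]]'
python3 -m handwheel '[[[0,0,0],[0,0,-1],0.3],[[0,0,0],[0,0,-4],0.3],[[0,0,0],[0,0,-8],0.3],[[0,0,0],[0,0,-13],0.3],[[0,0,0],[-10,0,-17],0.3],[[0,0,0],[-15,0,-20],0.3],[[0,0,0],[-15,0,-20],0.3]]'
python3 - <<'E'
from h import *
im,d=imaging.get_image('top');cv2.imwrite('pics/t9.png',im);W=cloud('top',d)
for n,(u0,u1,v0,v1) in dict(L=(80,150,235,325),R=(488,558,235,325)).items():
    w=W[v0:v1,u0:u1].reshape(-1,3);print(n,np.percentile(w[:,2],[50,99,99.8]).round(3))
E
```

```text
time_s: 18.42
ee_pos: [0.4822, -0.3928, -0.0208]
ee_rot: [0.999, -0.041, 0.0, -0.0]
force: [-1.5, 2.2, 7.4]
finger_gap: 0.112
gripper_force: 40.0
time_s: 18.92
ee_pos: [0.4822, -0.3929, -0.0217]
ee_rot: [0.999, -0.041, -0.0, 0.0]
force: [-1.3, 0.0, 0.5]
finger_gap: 0.346
gripper_force: 0.0
time_s: 19.8
ee_pos: [0.3301, -0.3808, 0.1799]
ee_rot: [0.999, -0.042, 0.001, -0.0]
force: [1.0, -1.2, 0.9]
finger_gap: 0.35
gripper_force: 0.0
L [0.006 0.053 1.169]
R [0.006 0.054 1.169]
```

View pics/t9.png

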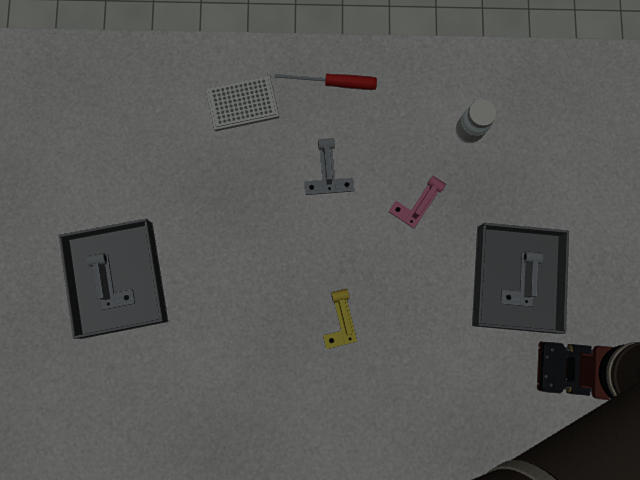

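The left bracket stands at (108,280) inside the left bin and the right one at (525,280) inside the right bin. The centre bracket and the pink and yellow look-alikes haven't moved, and the arm is clear.

```bash
python3 -c "
from bench import manip
print(manip.sign_off())"
```

```text
the job is handed in; nothing more can be done
None
```

I put the left-hand bracket in the left bin and the right-hand bracket in the right bin, both upright on their feet. The centre bracket and the look-alikes were left where they lay, and I signed the job off at about 20 s, with the verdict not shown.

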